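# Load the water-filter cartridge and clamp it home

### The job

Fit the white filter cartridge into the water-filter unit on the worktop: lay it in the open cradle with its round neck in the notch, pointing at the hinge of the clamp. Then swing the clamp fully shut so that it presses the cartridge home, let go, and leave the other things on the worktop where they are.

Things in the scene. Friction and masses are not known exactly. Their poses are not given: they have to be found in the camera images.
- cartridge: White filter cartridge lying on the worktop, 0.22 kg (+-30 %). Flat-sided body 46 mm wide (its x, can be gripped across it), 100 mm long (its y), 50 mm high; a round neck 26 mm across sticks out 24 mm from the +y end, its axis 25 mm above the underside. Origin: centre of the body's underside; z up.
- cart_nose (a point): Centre of the end of the cartridge's neck, 74 mm along +y from the cartridge's origin and 25 mm above its underside.
- filter_unit: Grey water-filter unit fixed to the worktop; base plate 96 mm (x) by 206 mm (y from -75 to +131), 14 mm thick. Origin: on the worktop under the cradle's centre; z up. Cradle: open trough along y. Beyond its +y end a manifold (y 82 to 126 mm, 50 mm high) with hinge cheeks up to 96 mm. The cartridge goes in upright, axes parallel to the unit's, neck (+y) to +y.
- seat (a point): Centre of the cradle's floor, 24 mm above the worktop: the cartridge's origin comes here when laid in. Inside 51 mm (x) by 105 mm (y); walls up to 42 mm above the worktop, lips of the side walls slightly flared. The floor is sprung: it sinks up to 8 mm under 4.5 to 7 N; the shut clamp holds it about 7 mm down.
- port (a point): Where the neck's end belongs with the cartridge home: [0, 74, 42 mm] in the unit's frame. The cradle's +y end wall has a notch 30 mm wide for the neck; the -y end wall is plain, so a cartridge put in the wrong way round stays up on it.
- clamp (a joint): Clamp angle: 0 = shut (level above the cradle, at its stop), grows as it opens upward, 1.57 upright, more leans back away from the cradle; limit 1.95. Stiff hinge (0.6 N m): stays where left, also when shut on the cartridge. It meets the laid-in cartridge at about 0.07 rad; 5 to 6 N down on the handle shuts it.
- clamp_hinge (a point): Centre of the clamp's hinge, in the unit's frame at [0, 105, 82 mm]; the hinge's axis is parallel to the unit's x.
- clamp_handle (a point): Centre of the clamp's handle, a round black crossbar 16 mm across and 70 mm long parallel to the unit's x, 185 mm from the hinge at the end of a flat steel arm 24 mm wide and 10 mm thick. Shut, it lies at [0, -80, 82 mm] in the unit's frame.
- mug_plain: Striped white mug, 87x124x103 mm, bystander. Origin: centre of its underside.
- honey_jar: Honey jar with white lid, 58x62x99 mm, bystander. Origin: centre of its underside.
- spice_b: Spice jar with dark cap, 44x44x105 mm, bystander. Origin: centre of its underside.
- lemon_0: Lemon, 71x53x51 mm, bystander. Origin: centre of its underside.

How it is judged:
On the way:
1. the cartridge lies in the cradle, neck in the notch, while the clamp is still open (horizontal distance between cartridge and seat below 0.006 m and angle between the y axis of cartridge and the y axis of filter_unit, either way round below 0.08 rad and distance between cart_nose and port below 0.015 m and z of cartridge in the frame of filter_unit below 0.028 m and value of joint clamp above 0.3 rad), for 0.2 s.
At the end, for the whole second after the job is handed in: Clamp within 0.035 rad of shut; cartridge at rest in the cradle, underside less than 20.5 mm above the worktop (24 when merely laid in), centred within 6 mm, parallel within 0.08 rad, level within 0.06 rad, neck end within 15 mm of the port; bystanders within 4 cm of their places (horizontal distance between cartridge and seat below 0.006 m and angle between the y axis of cartridge and the y axis of filter_unit, either way round below 0.08 rad and distance between cart_nose and port below 0.015 m and z of cartridge in the frame of filter_unit below 0.0205 m and value of joint clamp below 0.035 rad and angle between cartridge's own z axis and vertical below 0.06 rad and linear speed of cartridge below 0.02 m/s); the robot touches nothing.
It fails at once if the striped mug is pushed more than 4 cm from its place (distance of mug_plain from where it was at the start of the episode above 0.04 m).
It fails at once if the honey jar is pushed more than 4 cm from its place (distance of honey_jar from where it was at the start of the episode above 0.04 m).
It fails at once if the spice jar is pushed more than 4 cm from its place (distance of spice_b from where it was at the start of the episode above 0.04 m).
It fails at once if the lemon is pushed more than 4 cm from its place (distance of lemon_0 from where it was at the start of the episode above 0.04 m).
It also fails if it takes over 59 s, if anything falls off the work surface, if the arm or the gripper's body presses on something with over 40 N, if the wrist force passes 120 N, or if a joint passes its speed limit or range.

### The arm

A 6-joint arm with a two-finger parallel gripper is mounted at the origin on the work surface; the furniture and walls round the work are solid. World frame = base frame: x ahead of the robot, y to its left, z up, the work surface at z = 0. Lengths are in m, angles in rad, forces in N, time in s.
With the tool pointing down it reaches from about 0.35 to 0.875 m from the base axis. Payload 4.2 kg.
Tool frame: the origin (TCP) lies at the very end of the fingers, on their centre line; the grasp point (between the pads) lies 19 mm behind it; x points along the fingers, y is the direction in which the jaws open and shut, and the axes are right-handed (so a half turn about x gives the same grasp; the last joint's range is limited). The gripper opens to 85 mm and grips with 20 to 120 N. Pads are 22 mm wide; open, the fingers measure 114 mm over their backs; the gripper's body (76 mm by 85 mm) begins 54 mm behind the grasp point. The pads swing forward as they close: fully open they stand 13 mm farther back than shut.
Start: joints at [1.456, 0.385, 0.008, 0, -1.194, -0.259], TCP at [0.228, 0.582, 0.231] pointing down, gripper open.
Joint ranges: [-3.14, 3.14], [-1.21, 2.06], [-1.07, 1.41], [-3.16, 2.05], [-2.99, -0.16], [-3.1, 3.1]. Speed limits (rad/s): [2.79, 2.79, 3.14, 3.14, 3.14, 3.14].

### API

Orientations are given as a unit quaternion [w, x, y, z].
In Python, from bench import robot, effector, sensors, optics, ticket gives the robot as it stands. Calls block until the motion is done:
- robot.movep(position, orientation): joint-space move of the TCP to a pose.
- robot.servo_line(position, rate=0.15, frame=None): straight line of the TCP; frame=None keeps the orientation; rate is the mean speed in m/s.
- robot.move_j(angles): joint-space move.
- effector.gripper_to(opening, newtons=None): finger opening in m; newtons is the grip in N (None keeps the last); returns when the fingers have stopped.
- robot.wait(seconds).
- robot.solve_ik(position, orientation): joint angles nearest the present ones, or None.
- sensors.sense(): the state.
- optics.get_image(name): name is "side" or "top" or "wrist"; returns the picture (420x560x3 uint8, red, green, blue); there is no depth.
- optics.camera_info(name): a dict with "K" (3x3 intrinsics, pixels), "world_from_camera" (4x4, takes a point from camera to world coordinates). Camera axes: x right, y up, looking along -z (the intrinsics and any distortion apply to the point x, -y, -z); pixel columns grow to the right and rows downward; lengths in m; the calibration is good to about 2 mm. A picture is of the moment at which its call begins: read the wrist's pose just before it. camera_info takes no time and is no camera call; for the wrist camera it gives the pose at the moment of the call.
A pose or a line that the arm cannot do raises robot.Unreachable and nothing moves.
- ticket.finish_job(): hands the job in, once; it reports no verdict.
The state is a dict: "t": time; "joint_positions": joint angles; "qvel": joint speeds; "tau": joint torques, N m; "eef_pos": TCP position; "ee_rot": TCP orientation; "contact_force": force on the tool from outside, world axes, zero at the start; "ft_torque": the same for the moment, N m; "gripper_width": finger opening in m.
Only numpy, scipy, OpenCV 4.12 (cv2) and the standard library are available. Lean on these libraries where they do the work, as an engineer would, in place of code of your own. Each camera call takes 0.05 s, during which the arm holds its last target. There are 200 camera calls.

## Working session

There is one attempt and no reset: what is moved stays moved. The work goes in short steps, each a Python script; the robot and the scene stay as the last script left them, time stands still between calls to the robot, and variables do not carry over. Pictures are saved under pics/ and viewed, about 8 in all and at most 12, crops included, and the job is handed in when it is done.

```bash
mkdir -p pics; ls
python3 - <<'E'
from bench import robot, effector, sensors, optics, ticket
import cv2, numpy as np
for n in ("top","side"):
    im=optics.get_image(n); cv2.imwrite(f"pics/{n}0.png",im[:,:,::-1])
    i=optics.camera_info(n); print(n,np.round(i["K"],1).tolist(),np.round(i["world_from_camera"],4).tolist(),[k for k in i])
    
print(sensors.sense())
E
```

```text
pics
top [[471.4, 0.0, 277.7], [0.0, 471.4, 212.9], [0.0, 0.0, 1.0]] [[0.041, 0.9728, -0.2282, 0.2525], [-0.9992, 0.0394, -0.0115, -0.0969], [-0.0022, 0.2285, 0.9735, 1.167], [0.0, 0.0, 0.0, 1.0]] ['K', 'world_from_camera']
side [[400.7, 0.0, 274.0], [0.0, 400.7, 213.1], [0.0, 0.0, 1.0]] [[0.888, 0.261, -0.3787, 0.0685], [-0.4599, 0.5011, -0.7331, -0.9513], [-0.0015, 0.8251, 0.5649, 0.7366], [0.0, 0.0, 0.0, 1.0]] ['K', 'world_from_camera']
{'t': 0.1, 'joint_positions': array([ 1.45560234e+00,  3.85488029e-01,  6.75838146e-03, -4.47623702e-04,
       -1.19400681e+00, -2.58589770e-01]), 'qvel': array([ 0.00142815, -0.00226654,  0.00098572,  0.00268472, -0.00088962,
       -0.00016837]), 'tau': array([-4.44048510e-04, -3.93319094e+01,  1.88929510e+01,  4.19790924e+00,
       -2.58602799e-03,  5.67642488e-06]), 'eef_pos': array([0.22800834, 0.58135982, 0.23032244]), 'ee_rot': array([ 0.13074712, -0.69468479,  0.13213655,  0.69487996]), 'contact_force': array([-0.24344623,  0.24609047, -0.23640045]), 'ft_torque': array([0.03785579, 0.02294944, 0.02973941]), 'gripper_width': 0.08511332814222178}
```

View pics/top0.png

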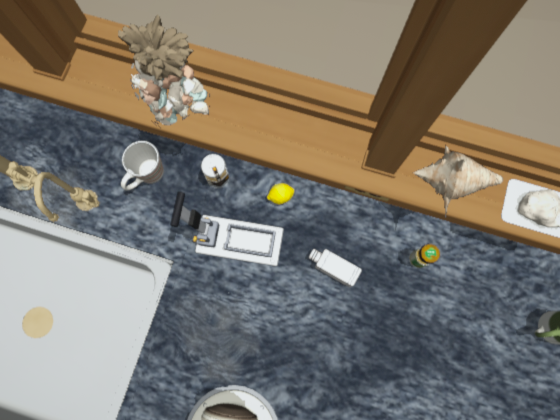

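View pics/side0.png

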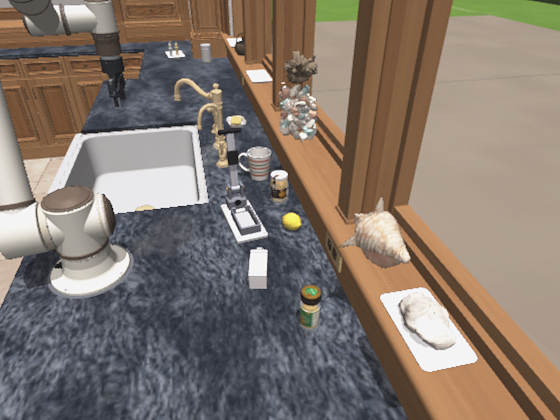

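The top view shows the unit at about (240,241) with its hinge end to the left (+y), and the clamp open with its handle at (178,211). The cartridge is at (338,266) with its neck to the left at (315,256). The bystanders are the mug (142,163), honey jar (214,168), lemon (281,193) and spice jar (427,255). The side view agrees. Next I'll localise roughly from the top, then take close wrist views.

```bash
cat > h.py <<'E'
from bench import robot, effector, sensors, optics, ticket
import cv2, numpy as np
from scipy.spatial.transform import Rotation as R
def ray(info,px):
    K=np.array(info["K"]);T=np.array(info["world_from_camera"])
    px=np.atleast_2d(px).astype(float)
    d=np.c_[(px[:,0]-K[0,2])/K[0,0],-(px[:,1]-K[1,2])/K[1,1],-np.ones(len(px))]@T[:3,:3].T
    return T[:3,3],d
def plane(info,px,z):
    o,d=ray(info,px); return o+d*((z-o[2])/d[:,2])[:,None]
def proj(info,P):
    K=np.array(info["K"]);T=np.array(info["world_from_camera"])
    c=(np.atleast_2d(P)-T[:3,3])@T[:3,:3]
    return np.c_[K[0,0]*c[:,0]/-c[:,2]+K[0,2],K[1,1]*c[:,1]/c[:,2]+K[1,2]]
def quat(jaw,a=(0,0,-1)):
    """tool x along a, tool y along jaw direction"""
    a=np.array(a,float);a/=np.linalg.norm(a);j=np.array(jaw,float);j-=a*(a@j);j/=np.linalg.norm(j)
    q=R.from_matrix(np.c_[a,j,np.cross(a,j)]).as_quat();return q[[3,0,1,2]]
E
python3 - <<'E'
from h import *
im=cv2.imread("pics/top0.png");i=optics.camera_info("top")
for nm,(x0,y0,x1,y1),z in (("cart",(300,235,375,295),.05),("unit",(192,210,292,270),.014)):
    g=im[y0:y1,x0:x1]; m=((g.min(2)>140)).astype(np.uint8)
    c=max(cv2.findContours(m,0,2)[0],key=cv2.contourArea); r=cv2.minAreaRect(c)
    b=cv2.boxPoints(r)+[x0,y0]; P=plane(i,b,z); print(nm,r,P.round(4).tolist(),P.mean(0))
for nm,p,z in (("mug",(142,163),.05),("honey",(214,163),.099),("lemon",(281,193),.025),("spice",(430,252),.105),("neck",(315,256),.03),("handle",(178,211),.25),("hinge",(207,232),.09)): print(nm,plane(i,p,z).round(3))
w=optics.camera_info("wrist");T=np.array(w["world_from_camera"]);s=sensors.sense()
q=s["ee_rot"];Rt=R.from_quat(q[[1,2,3,0]]).as_matrix()
print("K",w["K"],"cam in tool",(Rt.T@(T[:3,3]-s["eef_pos"])).round(4),(Rt.T@T[:3,:3]).round(3).tolist())
E
```

```text
cart ((34.23442077636719, 29.69436264038086), (53.166107177734375, 19.82834243774414), 29.357751846313477) [[0.4014, -0.1562, 0.05], [0.444, -0.1784, 0.05], [0.386, -0.2893, 0.05], [0.3445, -0.2666, 0.05]] [ 0.39397643 -0.2226221   0.05      ]
unit ((46.770263671875, 29.878376007080078), (83.67906951904297, 38.96255874633789), 9.462322235107422) [[0.415, 0.118, 0.014], [0.5127, 0.1099, 0.014], [0.4859, -0.0987, 0.014], [0.3894, -0.0867, 0.014]] [0.45074423 0.01062096 0.014     ]
mug [[0.629 0.26  0.05 ]]
honey [[0.619 0.073 0.099]]
lemon [[ 0.572 -0.09   0.025]]
spice [[ 0.424 -0.433  0.105]]
neck [[ 0.415 -0.178  0.03 ]]
handle [[0.463 0.113 0.25 ]]
hinge [[0.453 0.078 0.09 ]]
K [[289.16282264   0.         277.26752162]
 [  0.         289.16282264 207.38995466]
 [  0.           0.           1.        ]] cam in tool [-0.1425  0.0008 -0.0675] [[0.0, 0.266, -0.964], [1.0, 0.001, 0.001], [0.001, -0.964, -0.266]]
```

Run:
```python
from h import *
import json
uy=np.array([.128,.992,0]);ux=np.array([.992,-.128,0])
cy=np.array([.458,.889,0]);cx=np.array([.889,-.458,0])
U=np.array([.447,-.017,0]);C=np.array([.390,-.228,0])
s=sensors.sense()
robot.servo_line(s["eef_pos"]+[0,-.08,.25],rate=.3)
for nm,P,z,j in (("wc",C,.16,-cx),("wu",U+.01*uy,.17,-ux)):
    q=quat(j)
    if nm=="wc": robot.movep(P+[0,0,.40],q); robot.servo_line(P+[0,0,z],rate=.3)
    else:
        robot.servo_line(sensors.sense()["eef_pos"]+[0,0,.1],rate=.3)
        robot.movep(P+[0,0,z+.05],q); robot.servo_line(P+[0,0,z],rate=.2)
    robot.wait(.3)
    i=optics.camera_info("wrist"); im=optics.get_image("wrist")
    cv2.imwrite(f"pics/{nm}.png",im[:,:,::-1]); json.dump({k:np.array(v).tolist() for k,v in i.items()},open(f"pics/{nm}.json","w"))
    s=sensors.sense();print(nm,s["t"],s["eef_pos"].round(4),s["joint_positions"].round(2),s["contact_force"])
```

```text
wc 5.0833 [ 0.3903 -0.2281  0.1607] [-0.17  0.16 -0.5   0.   -0.91 -0.31] [ 0.2251921  -0.67866464 -0.83315035]
wu 7.2417 [ 0.4487 -0.007   0.1708] [ 0.35  0.14 -0.5   0.   -0.93 -0.48] [-0.23929461 -0.68432682 -0.7818192 ]
```

View pics/wc.png

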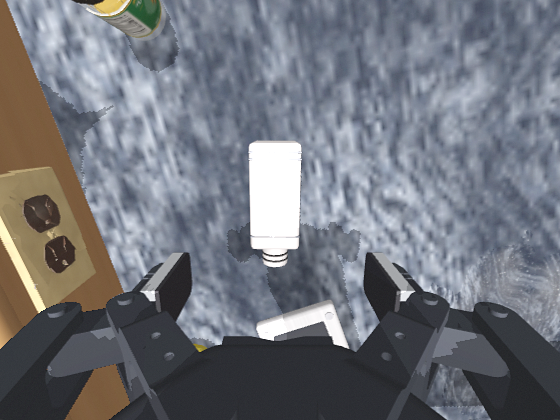

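View pics/wu.png

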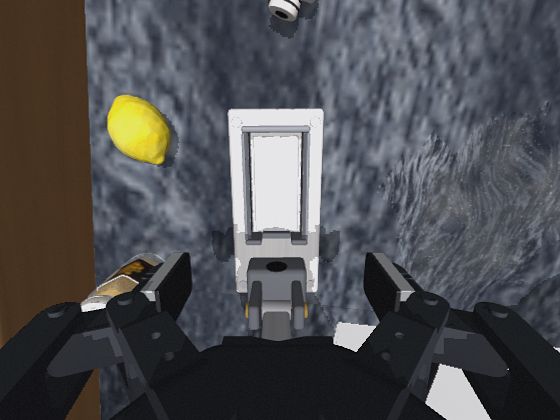

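The wrist views show the cartridge top spanning columns 250–301 and rows 141–237, with its neck down at (275,257). In the second view, the base plate spans columns 228–323 and rows 109–292, and the cradle's dark rim is at columns 244–310 and rows 127–243. The clamp arm is at (276,320), behind the hinge cheeks. I'll measure these edges now.

Run:
```python
from h import *
import json
a=cv2.imread("pics/wc.png")[125:275,230:320];b=cv2.imread("pics/wu.png")[100:300,215:335]
b2=cv2.resize(b,None,fx=3,fy=3,interpolation=0);a2=cv2.resize(a,None,fx=2,fy=2,interpolation=0)
o=np.zeros((600,360+200,3),np.uint8);o[:,:360]=b2;o[:300,370:550]=a2;cv2.imwrite("pics/zoom.png",o)
gc=cv2.imread("pics/wc.png").min(2).astype(int);gu=cv2.imread("pics/wu.png").min(2).astype(int)
print("cart rows col275",[(r,gc[r,270]) for r in list(range(136,150))+list(range(230,270))])
for r in (160,220): print(r,gc[r,244:256],gc[r,296:306])
print("unit col276",[(r,gu[r,276]) for r in list(range(105,138))+list(range(226,250))])
for r in (150,210): print(r,gu[r,225:258],gu[r,296:328])
```

```text
cart rows col275 [(136, np.int64(94)), (137, np.int64(96)), (138, np.int64(91)), (139, np.int64(91)), (140, np.int64(135)), (141, np.int64(196)), (142, np.int64(202)), (143, np.int64(255)), (144, np.int64(255)), (145, np.int64(255)), (146, np.int64(255)), (147, np.int64(255)), (148, np.int64(255)), (149, np.int64(255)), (230, np.int64(255)), (231, np.int64(255)), (232, np.int64(255)), (233, np.int64(255)), (234, np.int64(255)), (235, np.int64(255)), (236, np.int64(255)), (237, np.int64(229)), (238, np.int64(255)), (239, np.int64(255)), (240, np.int64(255)), (241, np.int64(255)), (242, np.int64(255)), (243, np.int64(255)), (244, np.int64(255)), (245, np.int64(255)), (246, np.int64(255)), (247, np.int64(255)), (248, np.int64(238)), (249, np.int64(244)), (250, np.int64(252)), (251, np.int64(252)), (252, np.int64(254)), (253, np.int64(255)), (254, np.int64(222)), (255, np.int64(46)), (256, np.int64(154)), (257, np.int64(255)), (258, np.int64(255)), (259, np.int64(255)), (260, np.int64(104)), (261, np.int64(101)), (262, np.int64(234)), (263, np.int64(255)), (264, np.int64(255)), (265, np.
[... 1389 characters left out ...]
183)), (243, np.int64(184)), (244, np.int64(185)), (245, np.int64(185)), (246, np.int64(183)), (247, np.int64(183)), (248, np.int64(183)), (249, np.int64(183))]
150 [ 74  75  77  72 129 211 224 231 230 230 230 230 230 230 230 232 223 136
 157 143 107 104 106 104  35 120 214 233 229 223 230 231 229] [230 223 194 236 228 106  54  96 102 104 116 150 158 175 235 231 230 230
 230 230 230 230 230 230 231 216 129  82  86  85  85  85]
210 [ 67  65  62  63  62  58  54 133 216 222 231 230 230 230 229 230 231 232
 223 152 154 146 107 106 107  98  36 109 203 226 191 232 231] [224 202 234 225 142  51 100 104 104 121 158 159 199 234 231 230 230 230
 230 229 230 230 230 212 120 106 112 113 115 118 111 106]
```

View pics/zoom.png

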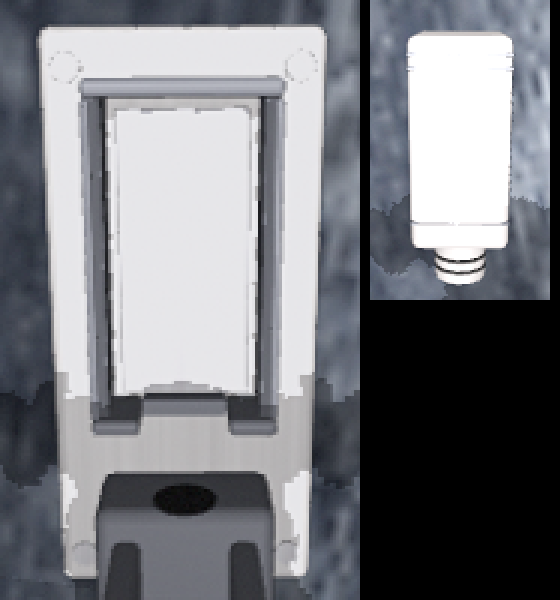

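The zoom confirms the plate edges, the cradle walls with the notch at the manifold end, and the cartridge's −y top edge at about row 143. Its +y top edge is row 237 or 248.

Run:
```python
from h import *
import json
iu=json.load(open("pics/wu.json"));ic=json.load(open("pics/wc.json"))
def est(i,L,Rr,zs,end,zend,d):
    l=plane(i,L,zs);r=plane(i,Rr,zs); y=(l[1]-l[0]);y/=np.linalg.norm(y);y2=r[1]-r[0];y2/=np.linalg.norm(y2)
    m=(l+r)/2; ax=m[1]-m[0];ax/=np.linalg.norm(ax); x=np.array([ax[1],-ax[0],0])
    e=plane(i,end,zend)[0]; o=m[0]+ax*((e-m[0])@ax+d); o[2]=0
    print("yaws l,r,mid",[round(float(np.arctan2(-v[0],v[1])),4) for v in (y,y2,ax)],"width",abs((l-r)@x).round(4),"origin",o.round(4)); return o,x,ax
U=est(iu,[(229,150),(232,210)],[(321.7,150),(319.5,210)],.014,(276,108.8),.014,.075)
C=est(ic,[(249,160),(249.8,220)],[(301,160),(299.5,220)],.05,(275,142.7),.05,.050)
def loc(i,F,px,z): p=plane(i,px,z)[0]-F[0]; return (1e3*np.array([p@F[1],p@F[2],z])).round(1)
for px,z in (((275,237),.05),((275,248),.05),((275,248),.0),((275,140.3),0),((274,266.5),.025),((274,266.5),.012)): print("cart",px,loc(ic,C,px,z))
for n,px,z in (("-y wall outer",(276,125.5),.042),("-y wall inner",(276,131.5),.042),("+y wall outer",(250,244),.042),("+ywall in",(250,238.5),.042),("left o 150",(242,150),.042),("right o 150",(309,150),.042),("left o 210",(244,210),.042),("right o 210",(307.3,210),.042),("mani front",(276,257.5),.05),("port hole",(276,266),.05)): print(n,loc(iu,U,px,z))
# top view check
it=optics.camera_info("top")
for F,n,c in ((U,"unit",[(-48,-75,14),(48,-75,14),(0,-80,0)]),(C,"cart",[(-23,-50,50),(23,-50,50),(23,50,50),(-23,50,50)])):
    print(n,proj(it,[F[0]+F[1]*a/1e3+F[2]*b/1e3+np.array([0,0,c/1e3]) for a,b,c in c]).round(1).tolist())
json.dump({"U":[v.tolist() for v in U],"C":[v.tolist() for v in C]},open("est.json","w"))
H=U[0]+U[2]*.105+[0,0,.082]
for th in (1.5,1.6,1.7,1.8,1.9):
    P=H+.185*(-np.cos(th)*U[2]+np.array([0,0,np.sin(th)]))
    e=[P-.035*U[1],P+.035*U[1]]
    print(th,P.round(3),proj(it,e).round(0).tolist(),proj(optics.camera_info("side"),e).round(0).tolist())
```

```text
yaws l,r,mid [-0.1235, -0.1259, -0.1247] width [0.0944 0.0943] origin [ 0.4497 -0.0179  0.    ]
yaws l,r,mid [-0.4896, -0.4802, -0.4849] width [0.0452 0.0457] origin [ 0.3905 -0.2343  0.    ]
cart (275, 237) [-0.4 36.2 50. ]
cart (275, 248) [-0.5 47.3 50. ]
cart (275, 248) [-0.1 69.1  0. ]
cart (275, 140.3) [  0.6 -49.9   0. ]
cart (274, 266.5) [ 0.6 79.4 25. ]
cart (274, 266.5) [ 0.8 86.  12. ]
-y wall outer [ -1.  -59.1  42. ]
-y wall inner [ -1.  -53.8  42. ]
+y wall outer [26.  55.9 42. ]
+ywall in [25.8 50.  42. ]
left o 150 [ 30.5 -37.5  42. ]
right o 150 [-31.3 -37.2  42. ]
left o 210 [30.7 20.2 42. ]
right o 210 [-31.1  20.5  42. ]
mani front [-0.3 67.1 50. ]
port hole [-0.2 76.4 50. ]
unit [[276.8, 264.6], [283.1, 226.7], [281.9, 246.7]]
cart [[353.1, 285.4], [362.2, 268.4], [325.2, 247.4], [315.9, 264.0]]
1.5 [0.461 0.073 0.267] [[193.0, 228.0], [200.0, 194.0]] [[220.0, 136.0], [244.0, 133.0]]
1.6 [0.463 0.092 0.267] [[184.0, 227.0], [191.0, 192.0]] [[219.0, 134.0], [242.0, 131.0]]
1.7 [0.466 0.11  0.265] [[174.0, 225.0], [182.0, 191.0]] [[217.0, 132.0], [240.0, 129.0]]
1.8 [0.468 0.128 0.262] [[166.0, 224.0], [173.0, 190.0]] [[216.0, 131.0], [239.0, 128.0]]
1.9 [0.47  0.146 0.257] [[158.0, 223.0], [165.0, 189.0]] [[215.0, 130.0], [237.0, 127.0]]
```

Both length estimates show the same bias of about −1.3 mm, because the rounded edges hide the true ones, so I'll correct both. The clamp stands at about 1.7 rad. Next I'll grasp, lift, and hover just above the cradle for a check.

Run:
```python
from h import *
import json
E=json.load(open("est.json"));U,ux,uy=map(np.array,E["U"]);C,cx,cy=map(np.array,E["C"])
U=U-.0013*uy-.0002*ux;C=C-.0013*cy
json.dump({"U":[v.tolist() for v in (U,ux,uy)],"C":[v.tolist() for v in (C,cx,cy)]},open("est2.json","w"))
p=sensors.sense()["eef_pos"];robot.servo_line(p+[0,0,.06],rate=.2)
q=quat(-cx)
robot.movep(C+[0,0,.13],q);robot.servo_line(C+[0,0,.023],rate=.12);robot.wait(.2)
s=sensors.sense();print(s["eef_pos"].round(4),s["contact_force"].round(2))
effector.gripper_to(.03,40);s=sensors.sense();print("w",s["gripper_width"],s["eef_pos"].round(4))
robot.servo_line(C+[0,0,.15],rate=.15)
s=sensors.sense();print("w",s["gripper_width"],s["contact_force"].round(2))
q=quat(-ux)
robot.movep(U+[0,0,.15],q);robot.servo_line(U+[0,0,.023+.05],rate=.12);robot.wait(.3)
i=optics.camera_info("wrist");im=optics.get_image("wrist");cv2.imwrite("pics/hov.png",im[:,:,::-1]);cv2.imwrite("pics/hovz.png",cv2.resize(im[60:360,150:410,::-1],None,fx=2,fy=2))
json.dump({k:np.array(v).tolist() for k,v in i.items()},open("pics/hov.json","w"))
s=sensors.sense();print(s["t"],s["eef_pos"].round(4),s["gripper_width"],s["contact_force"].round(2))
```

```text
[ 0.3904 -0.2355  0.0236] [ 0.96 -0.24 -0.09]
w 0.04543838410443818 [ 0.3899 -0.2355  0.0233]
w 0.045281852339039766 [-0.4  -0.14 -2.31]
13.4333 [ 0.4496 -0.0191  0.0734] 0.045298485747724805 [ 0.08 -0.03 -2.31]
```

View pics/hovz.png

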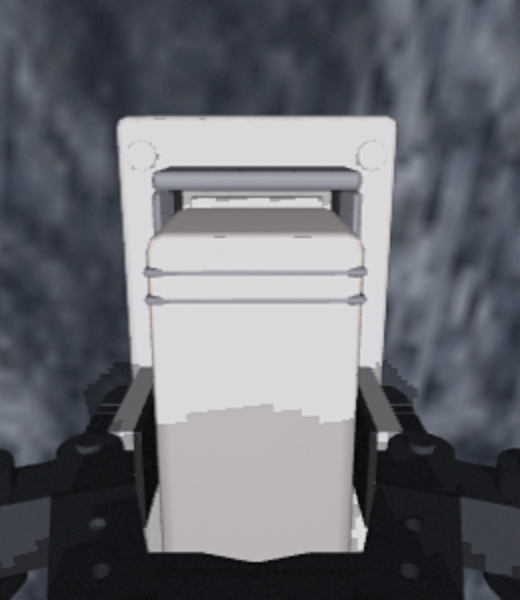

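The cartridge is laterally centred, with its body at columns 150–362 against the plate at 118–396 in the zoom. The bottom −y edge is at about full-image row 164 and the wall's inner edge at about row 155. I'll check these numerically and then lower with force monitoring.

Run:
```python
from h import *
import json
U,ux,uy=map(np.array,json.load(open("est2.json"))["U"]);i=json.load(open("pics/hov.json"))
def loc(zx,zy,z): p=plane(i,(150+zx/2,60+zy/2),z)[0]-U; return (1e3*np.array([p@ux,p@uy])).round(1)
print("plate end",loc(257,117,.014),"wall out/in",loc(257,169,.042),loc(257,190,.042),"cart bottom edge",loc(257,208,.050),"cart top edge",loc(257,235,.1))
print("plate l/r",loc(119,130,.014),loc(396,130,.014),"cart l/r",loc(149,240,.1),loc(363,240,.1))
q=quat(-ux)
for z in (.04,.034,.030,.027,.0255,.0245):
    robot.servo_line(U+[0,0,.023+z],rate=.05);robot.wait(.1)
    s=sensors.sense();print(z,s["eef_pos"].round(4),s["contact_force"].round(2))
    if np.linalg.norm(s["contact_force"]-[0,0,-2.3])>6: print("stop");break
```

```text
plate end [ -0.4 -73.8] wall out/in [ -0.4 -58.4] [ -0.4 -52.3] cart bottom edge [ -0.3 -47.9] cart top edge [ -0.2 -48.6]
plate l/r [ 45.9 -69.7] [-47.1 -69.5] cart l/r [ 21.7 -47.6] [-21.7 -47.5]
0.04 [ 0.4494 -0.0192  0.0629] [-0.77  0.91 -2.32]
0.034 [ 0.4494 -0.0192  0.0569] [ 0.32  0.27 -2.3 ]
0.03 [ 0.4494 -0.0192  0.053 ] [-0.74 -1.35 -2.75]
0.027 [ 0.4494 -0.0192  0.05  ] [ 0.57 -0.5  -2.1 ]
0.0255 [ 0.4494 -0.0192  0.0485] [-0.31 -0.44 -1.75]
0.0245 [ 0.4494 -0.0192  0.0475] [-0.09 -0.03 -2.45]
```

Run:
```python
from h import *
import json
U,ux,uy=map(np.array,json.load(open("est2.json"))["U"])
effector.gripper_to(.075);robot.wait(.1);robot.servo_line(U+[0,0,.2],rate=.2);robot.wait(.2)
i=optics.camera_info("wrist");im=optics.get_image("wrist");cv2.imwrite("pics/laidz.png",cv2.resize(im[80:330,180:380,::-1],None,fx=2.4,fy=2.4))
json.dump({k:np.array(v).tolist() for k,v in i.items()},open("pics/laid.json","w"))
s=sensors.sense();print(s["t"],s["eef_pos"].round(4),s["contact_force"].round(2),s["joint_positions"].round(2))
# plan clamp push: feasibility over tilt
H=U+uy*.105+[0,0,.082]
def pose(th,rho,off,tilt):
    rad=-np.cos(th)*uy+np.array([0,0,np.sin(th)]); t=-np.sin(th)*uy-np.array([0,0,np.cos(th)])
    return H+rho*rad-off*t, (-np.sin(tilt)*uy-np.array([0,0,np.cos(tilt)]))
for sg in (-1,1):
  for th,k in ((1.7,.35),(1.7,0),(1,.3),(.5,.1),(0,0)):
    P,a=pose(th,.168,.02,k);r=robot.solve_ik(P,quat(sg*ux,a));print(sg,th,P.round(3),None if r is None else np.round(r,2))
```

```text
17.3167 [ 0.449  -0.0193  0.199 ] [ 0.09  0.16 -0.72] [ 0.32  0.11 -0.45 -0.   -1.01 -0.45]
-1 1.7 [0.468 0.126 0.246] [ 0.74  0.23 -0.31  0.23 -1.31 -0.96]
-1 1.7 [0.468 0.126 0.246] [ 0.6   0.13 -0.3   0.   -1.14 -0.72]
-1 1 [0.453 0.012 0.234] [ 0.54  0.14 -0.46  0.25 -1.18 -0.79]
-1 0.5 [ 0.445 -0.052  0.18 ] [ 0.31  0.14 -0.52  0.11 -0.96 -0.5 ]
-1 0 [ 0.442 -0.082  0.102] [ 0.18  0.24 -0.59  0.   -0.75 -0.31]
1 1.7 [0.468 0.126 0.246] [ 0.74  0.23 -0.31  0.23 -1.31  2.19]
1 1.7 [0.468 0.126 0.246] [ 0.6   0.13 -0.3   0.   -1.14  2.42]
1 1 [0.453 0.012 0.234] [ 0.54  0.14 -0.46  0.25 -1.18  2.35]
1 0.5 [ 0.445 -0.052  0.18 ] [ 0.31  0.14 -0.52  0.11 -0.96  2.64]
1 0 [ 0.442 -0.082  0.102] [ 0.18  0.24 -0.59  0.   -0.75  2.84]
```

View pics/laidz.png

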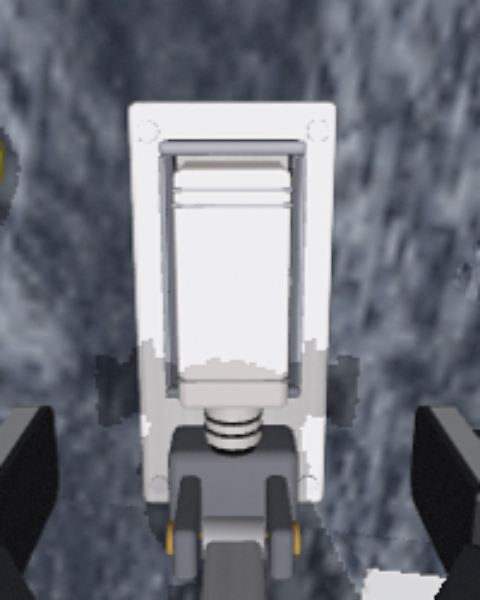

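The cartridge lies flat in the cradle with its neck through the notch up to the manifold, and the clamp is still open at the bottom of the frame. Now I'll push the clamp over from behind with the closed fingers, following its arc.

```bash
cat >> h.py <<'E'
import json
U,ux,uy=map(np.array,json.load(open("est2.json"))["U"]);H=U+uy*.105+[0,0,.082];Z=np.array([0,0,1.])
def pose(th,rho,extra=0):
    tilt=.25*min(1,th/1.7)
    off=.007+.011*np.sin(max(0,th-tilt))+extra
    rad=-np.cos(th)*uy+np.sin(th)*Z; t=-np.sin(th)*uy-np.cos(th)*Z
    return H+rho*rad-off*t, quat(-ux,-np.sin(tilt)*uy-np.cos(tilt)*Z)
E
python3 - <<'E'
from h import *
effector.gripper_to(0)
robot.servo_line(U+[0,0,.42],rate=.3)
P,q=pose(1.75,.168,.02)
robot.movep(P+[0,0,.16],q);robot.servo_line(P,rate=.15,frame=q);robot.wait(.2)
s=sensors.sense();print(s["t"],s["eef_pos"].round(3),s["contact_force"].round(1),s["gripper_width"])
for th in np.arange(1.7,.45,-.12):
    P,q=pose(th,.172);robot.servo_line(P,rate=.12,frame=q)
    s=sensors.sense();f=s["contact_force"];print(round(th,2),s["eef_pos"].round(3),f.round(1))
    if np.linalg.norm(f)>20: print("stop");break
im=optics.get_image("side");cv2.imwrite("pics/push.png",cv2.resize(im[90:270,150:350,::-1],None,fx=3,fy=3))
print(sensors.sense()["t"])
E
```

```text
21.0583 [0.471 0.152 0.241] [-0.3  0.8 -0.2] -4.954524994668216e-05
1.7 [0.467 0.124 0.251] [-0.7 -0.8  0.7]
1.58 [0.465 0.104 0.254] [0.  0.4 0.4]
1.46 [0.462 0.083 0.255] [-0.2 -0.1  0.8]
1.34 [0.459 0.062 0.253] [-0.3  0.3 -0.3]
1.22 [0.457 0.041 0.249] [ 0.5  0.5 -1.1]
1.1 [0.454 0.021 0.243] [ 0.1 -0.2  0.1]
0.98 [0.452 0.002 0.234] [ 0.1 -0.5  0.1]
0.86 [ 0.45  -0.016  0.222] [ 0.3  0.3 -0.2]
0.74 [ 0.448 -0.032  0.208] [ 0.9 -0.2 -0.3]
0.62 [ 0.446 -0.047  0.192] [-0.1  0.3  0.4]
0.5 [ 0.444 -0.059  0.175] [-0.1 -0.1 -0.4]
24.775
```

View pics/push.png

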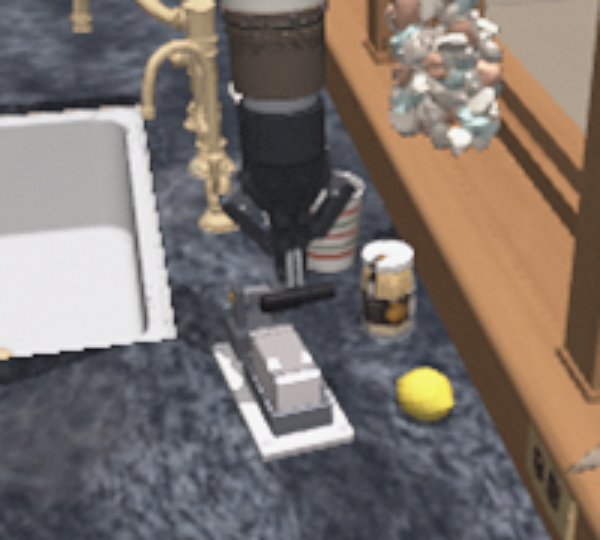

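The clamp has followed, with its handle now at about (298,297) in the crop, under the fingertips. The bystanders are undisturbed. Next is the rest of the arc and the press home.

Run:
```python
from h import *
for th in np.arange(.4,.09,-.1):
    P,q=pose(th,.172+.013*(.5-th)/.4);robot.servo_line(P,rate=.1,frame=q)
    s=sensors.sense();print(round(th,2),s["eef_pos"].round(4),s["contact_force"].round(1))
P0,q=pose(0,.185)
z=P[2]
fmax=0
for k in range(40):
    z-=.001 if z<.1 else .003
    robot.servo_line(np.r_[P0[:2],z],rate=.06,frame=q);robot.wait(.05)
    s=sensors.sense();fz=s["contact_force"][2]
    print(round(z,4),s["eef_pos"][2].round(4),fz.round(1),end="; ")
    if fz>16 or z<.083: break
robot.wait(.3);print("\nhold",sensors.sense()["contact_force"].round(1),sensors.sense()["eef_pos"].round(4),sensors.sense()["t"])
```

```text
0.4 [ 0.4425 -0.0713  0.1601] [-0.   0.3  0.3]
0.3 [ 0.4412 -0.0816  0.144 ] [ 0.8 -0.1 -0.2]
0.2 [ 0.4401 -0.0902  0.1267] [0.3 0.7 0.3]
0.1 [ 0.4393 -0.097   0.1083] [ 0.6 -0.8  0.3]
0.1054 0.1056 0.5; 0.1024 0.1025 2.2; 0.0994 0.0992 1.1; 0.0984 0.0983 2.1; 0.0974 0.0974 3.9; 0.0964 0.0964 3.4; 0.0954 0.0953 2.9; 0.0944 0.0943 2.9; 0.0934 0.0933 3.1; 0.0924 0.0923 3.4; 0.0914 0.0913 3.4; 0.0904 0.0903 3.3; 0.0894 0.0898 7.2; 0.0884 0.0896 14.1; 0.0874 0.0894 20.8; 
hold [-4.8  0.2 20.4] [ 0.4396 -0.0987  0.0894] 30.9417
```

Run:
```python
from h import *
p=sensors.sense()["eef_pos"]
robot.servo_line(p+[0,0,.03],rate=.08)
q=quat(-ux)
T=U-.12*uy+[0,0,.19]
robot.servo_line(T,rate=.25,frame=q);robot.wait(.3)
i=optics.camera_info("wrist");im=optics.get_image("wrist")
sd=optics.get_image("side");tp=optics.get_image("top")
json.dump({k:np.array(v).tolist() for k,v in i.items()},open("pics/shut.json","w"))
cv2.imwrite("pics/shut_top.png",tp[:,:,::-1])
o=np.zeros((480,800,3),np.uint8)
o[:,:400]=cv2.resize(im[180:420,180:380,::-1],None,fx=2,fy=2)
o[:,400:]=cv2.resize(sd[150:270,200:300,::-1],None,fx=4,fy=4)
cv2.imwrite("pics/shut.png",o)
s=sensors.sense();print(s["t"],s["eef_pos"].round(4),s["contact_force"].round(1))
P=lambda x,y,z:U+ux*x/1e3+uy*y/1e3+Z*z/1e3
it=optics.camera_info("side")
for n,a in (("handle ends",[(-35,-80,82),(35,-80,82)]),("cart -y top, home",[(-23,-50,67),(23,-50,67)]),("cart -y top, unpressed",[(-23,-50,74),(23,-50,74)]),("nose top",[(0,74,55),])):
    X=[P(*v) for v in a];print(n,"wrist",(2*(proj(i,X)-[180,180])).round(0).tolist(),"side",(4*(proj(it,X)-[200,150])+[400,0]).round(0).tolist())
```

```text
32.4167 [ 0.4344 -0.1381  0.1896] [ 0.9 -0.3  0. ]
handle ends wrist [[268.0, 135.0], [118.0, 136.0]] side [[561.0, 285.0], [656.0, 265.0]]
cart -y top, home wrist [[239.0, 179.0], [148.0, 179.0]] side [[567.0, 276.0], [627.0, 263.0]]
cart -y top, unpressed wrist [[240.0, 185.0], [147.0, 186.0]] side [[566.0, 268.0], [627.0, 255.0]]
nose top wrist [[194.0, 362.0]] side [[551.0, 198.0]]
```

View pics/shut.png

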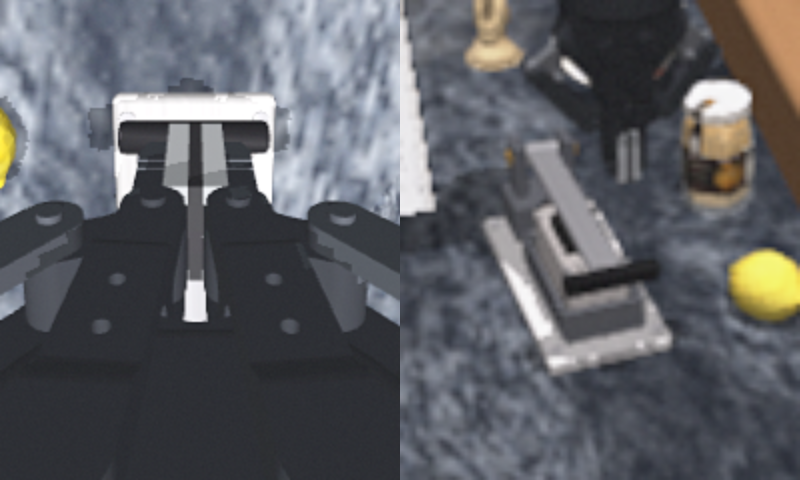

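The clamp is shut. The handle ends sit where the closed pose predicts: wrist (120–270,136) against predicted (118–268,135), and side (566,283)/(657,268) against (561,285)/(656,265). One last numeric check of the bystanders, then I'll hand in.

Run:
```python
from h import *
a=cv2.imread("pics/top0.png",0).astype(np.float32);b=cv2.imread("pics/shut_top.png",0).astype(np.float32)
for n,(x,y) in dict(mug=(142,163),honey=(214,168),lemon=(281,193),spice=(427,255)).items():
    s=(slice(y-17,y+17),slice(x-17,x+17)); print(n,np.round(cv2.phaseCorrelate(a[s].copy(),b[s].copy()),2)if 0 else [np.round(v,2) for v in cv2.phaseCorrelate(a[s].copy(),b[s].copy())])
s=sensors.sense();print(s["t"],s["contact_force"].round(1),abs(s["qvel"]).max().round(4))
ticket.finish_job()
```

```text
mug [array([ 0.02, -0.02]), np.float64(0.99)]
honey [array([0.27, 0.12]), np.float64(0.51)]
lemon [array([  0.94, -13.88]), np.float64(-0.04)]
spice [array([ 0.  , -0.02]), np.float64(0.99)]
32.4167 [ 0.9 -0.3  0. ] 0.0044
the job is handed in; nothing more can be done
```

I laid the cartridge in the cradle with its neck in the notch, pushed the clamp over with closed fingers, pressed it shut, backed off, and handed in at t = 32.4 s. No verdict was reported.

**Laid in:** With the clamp still open, the wrist view showed the cartridge flat and centred, with its neck through the notch.

**Clamp shut:** The fingertip came to a hard stop at z = 89.4 mm with about 20 N, where about 90 mm was expected. After release, the handle matched its closed-pose prediction to about 1 px in the wrist view and 1–2 px in the side view.

**Robot clear:** The wrist force read about 1 N, close to its reading when free.

**Checks that disagreed or fell short:**
- **Closing force:** It read only about 3–4 N before the stop, below the 5–6 N stated.
- **Cartridge depth:** I did not measure how far the cartridge sank. I infer it from the clamp being fully shut.
- **Lemon:** The final top-view shift check failed for the lemon (correlation about 0), probably because the arm hid it. In the side view it is still at its original pixel, about (291,222).
- **Other bystanders:** The mug and spice jar shifted 0 px and the honey jar 0.3 px, though its correlation was weaker at 0.51.

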